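# Tip the guitar neck block out of its routing nest

## Task

The long neck block, the one with two brass inserts and a sloped end, sits flush in its plywood routing nest with no room for fingers. Press down on its top at the sloped end so that it tips and its other end stands up out of the nest, then take it by the raised end and set it down gently, right side up, in the middle of the cork pad. Leave the short tail block in its own nest.

Things in the scene. Friction and masses are not known exactly. Their poses are not given: they have to be found in the camera images.
- neck_block: Loose brown wood block 142 x 50 x 40 mm, 0.16 kg. Origin: underside, mid-width, on the ridge where flat base (x -72 to 0) meets a 20 deg bevel rising to x 70, z 26; the end face slopes back to the top edge at x 65. +x to this sloped end, z up. Top: x -72 to 65, z 40; 2 flush brass discs at x 40, y +-13. Starts on its base, +x away from the robot. Stands stably on base or bevel.
- neck_nest: Plywood nest, fixed, 190 x 96 x 48 mm; origin: centre of underside. Pocket 151 x 53, floor at z 8; block flush with the 48 mm rim, 1.5 mm gaps, 7-12 mm wedge at its sloped end. Pressed down about 12 mm at its x 45 to 60, it tips 20 deg onto its bevel and stays; its square end rises 22 mm over the rim. Pinch there across the 50 mm width, 40-55 mm behind the ridge, fingertips just over the rim.
- tail_block: Loose wooden tail block of the same wood, 76 x 56 x 40 mm, a plain rectangle with one dark hole in the middle of its top and no brass; origin at the centre of its underside. It sits flush in a second plywood nest of the same outer size as the first. To be left alone.
- cork_pad: Fixed cork pad flat on the table, 190 (x) x 150 (y) x 6 mm thick; origin at the centre of its underside, so its top is 6 mm above it.
Not all that is in view belongs to the job. Leave any turquoise look-alike of the neck_block alone. What is shaped like the neck_nest but purple is not meant.

How it is judged:
On the way:
1. the neck block is tipped up in its nest by at least 17 degrees, its middle still over the nest (angle between neck_block's own z axis and vertical between 0.3 and 0.6 rad and height (world z) of neck_block below 0.02 m and horizontal distance between neck_block and neck_nest below 0.03 m), for 0.2 s.
At the end, for the whole second after the job is handed in: The neck block rests right side up on the cork pad, on its flat base or its bevel (top tilted less than 34 degrees, origin less than 20 mm above the table), its origin within 50 mm of the pad's centre, still; the tail block is within 15 mm of where it started (horizontal distance between neck_block and cork_pad below 0.05 m and height (world z) of neck_block below 0.02 m and angle between neck_block's own z axis and vertical below 0.6 rad and linear speed of neck_block below 0.03 m/s and distance of tail_block from where it was at the start of the episode below 0.015 m); the robot touches nothing.
It fails at once if the neck block is dropped or slammed onto the cork pad (faster than 0.8 m/s just above it) (linear speed of neck_block above 0.8 m/s and height (world z) of neck_block below 0.06 m and horizontal distance between neck_block and cork_pad below 0.12 m).
It fails at once if the tail block is disturbed by 15 mm or more (distance of tail_block from where it was at the start of the episode above 0.015 m).
It also fails if it takes over 54 s, if anything falls off the work surface, if the arm or the gripper's body presses on something with over 40 N, if the wrist force passes 120 N, or if a joint passes its speed limit or range.

## Robot

A 6-joint arm with a two-finger parallel gripper is mounted at the origin on the work surface. World frame = base frame: x ahead of the robot, y to its left, z up, the work surface at z = 0. Lengths are in m, angles in rad, forces in N, time in s.
With the tool pointing down it reaches from about 0.25 to 0.775 m from the base axis. Payload 4 kg.
Tool frame: the origin (TCP) lies at the very end of the fingers, on their centre line; the grasp point (between the pads) lies 19 mm behind it (hold_point_z is the distance from the TCP to the grasp point, in m); z points along the fingers, y is the line along which they close (so a half turn about z gives the same grasp; the last joint's range is limited). The gripper opens to 85 mm and grips with 20 to 120 N. Pads are 22 mm wide; open, the fingers measure 114 mm over their backs; the gripper's body (76 mm by 85 mm) begins 54 mm behind the grasp point. The pads swing forward as they close: fully open they stand 13 mm farther back than shut.
Start: joints at [-1.245, 0.087, 1.371, -0, 1.684, -0.103], TCP at [0.229, -0.5, 0.231] pointing down, gripper open.
Joint ranges: [-3.1, 3.1], [-0.76, 2.03], [0.27, 2.55], [-1.08, 4.22], [0.17, 2.65], [-2.57, 2.57]. Speed limits (rad/s): [2.79, 2.79, 3.14, 3.14, 3.14, 3.14].

## Interface

Orientations are given as a 3x3 rotation matrix whose columns are the frame's x, y, z axes.
In Python, from rig import * gives the robot as it stands.
- The arm moves only by the tool step_arm, never from a script. Its argument "moves" is a list that holds one entry, the list of rows, each a list of 7 numbers: the shift along the tool's x, y, z in mm, then the turn, a rotation vector about the tool's x, y, z in degrees, then the closure, from 0 (fully open) to 1 (shut). In form: [[[dx, dy, dz, rx, ry, rz, grip], ...]]. A call has exactly 10 rows; each row is the pose to reach, as a shift and turn from the pose commanded when the call began, along the tool's axes at that moment; what a row does not reach only later rows make up. A row lasts 1/12 s, in which the tool goes at most 41.7 mm and 7.16 degrees, less where a joint would pass 70% of its speed; a pose out of reach is approached as far as the arm can. A call with a gripper value outside its range is refused whole. The fingers move at their own pace and stop on an object; "grip_force" is the grip in N (left out, the last holds). Time passes only in rows, so rows that repeat a pose let the fingers close, or fill a call up. It gives the time, the measured TCP pose, the force, the opening and the grip force at its end, in the units of the state.
- state(): the state, without advancing time (a new reading comes with each control period).
- read_camera(name): name is "scene" or "top" or "wrist"; returns a dict with "pixels" (384x512x3 uint8, red, green, blue), "fx", "fy", "cx", "cy" (pixels), "extrinsics" (4x4, takes a point from camera to world coordinates); the wrist camera has in their place "mount" (4x4, takes a point from camera to tool coordinates, whose origin is the TCP and whose axes are the flange's). Camera axes: x right, y up, looking along -z (the intrinsics and any distortion apply to the point x, -y, -z); pixel columns grow to the right and rows downward; lengths in m; the calibration is good to about 2 mm. A picture is of the moment at which its call begins: read the wrist's pose just before it. There is no depth.
- finish_job(): hands the job in; it is judged then, once.
The state is a dict: "time_s": time; "joint_pos": joint angles; "joint_vel": joint speeds; "joint_torque": joint torques, N m; "tcp_pos": TCP position; "tcp_rot": TCP orientation; "wrist_force": force on the tool from outside, world axes, zero at the start; "ft_torque": the same for the moment, N m; "opening": finger opening in m; "finger_force": force on a finger pad.
Only numpy, scipy, OpenCV 4.12 (cv2) and the standard library are available. Lean on these libraries where they do the work, as an engineer would, in place of code of your own. Each camera call takes 0.05 s, during which the arm holds its last target. There are 200 camera calls.

## Working session

There is one attempt and no reset: what is moved stays moved. The work goes in short steps, Python scripts to look and compute and a tool call to move; the robot and the scene stay as the last step left them, time stands still between calls to the robot, and variables do not carry over. Pictures are saved under pics/ and viewed, at most 10 in all, crops included, and the job is handed in when it is done.

Besides the shell and the picture viewer there is one more tool, called after ">>>" as a command line: name --argument value ..., lists and objects as JSON in quotes. step_arm: Moves the arm, as the interface text tells. Its arguments: {"type":"object","properties":{"moves":{"type":"array","items":{"type":"array","items":{"type":"array","items":{"type":"number"}}}},"grip_force":{"type":"number"}},"required":["moves"]}

```bash
mkdir -p pics; cat > h.py <<'E'
from rig import *
import numpy as np, cv2
def shot(n,f,crop=None,s=1):
    c=read_camera(n); np.save('pics/'+f+'.npy',c,allow_pickle=True)
    im=c['pixels'][:,:,::-1]
    if crop: im=im[crop[1]:crop[3],crop[0]:crop[2]]
    cv2.imwrite('pics/'+f+'.png',cv2.resize(im,None,fx=s,fy=s,interpolation=cv2.INTER_CUBIC)); return c
def w(c,u,v,z):
    E=np.array(c['extrinsics']); d=E[:3,:3]@np.array([(u-c['cx'])/c['fx'],-(v-c['cy'])/c['fy'],-1]); o=E[:3,3]
    return o+d*(z-o[2])/d[2]
E
python3 - <<'E'
from h import *
c=shot('top','top0',s=1.5);print({k:v for k,v in c.items() if k!='pixels'})
c=shot('scene','scene0',s=1.5)
print(state())
E
```

```text
{'fx': 352.76899902417335, 'fy': 352.76899902417335, 'cx': 256.26253864977326, 'cy': 192.91457688349522, 'extrinsics': array([[ 0.0269114 ,  0.99260593, -0.11836062,  0.34255798],
       [-0.99962792,  0.02724892,  0.00123395, -0.00335536],
       [ 0.00445002,  0.11828337,  0.99296991,  0.73930875],
       [ 0.        ,  0.        ,  0.        ,  1.        ]])}
{'time_s': 0.1, 'joint_pos': array([-1.24510646e+00,  8.78987334e-02,  1.37212686e+00, -2.65338614e-05,
        1.68364177e+00, -1.03092606e-01]), 'joint_vel': array([-6.27597782e-05,  1.35228874e-04, -1.65164394e-03, -8.42484708e-04,
       -2.86800529e-04, -1.42723624e-03]), 'joint_torque': array([ 2.63148540e-03, -3.53013289e+01, -3.14218640e+01, -2.18739501e-04,
        7.93063460e-03, -6.58205693e-06]), 'tcp_pos': array([ 0.22851128, -0.49976817,  0.23023452]), 'tcp_rot': array([[ 9.09473921e-01,  4.15760403e-01, -6.88808421e-04],
       [ 4.15760931e-01, -9.09471834e-01,  1.95720711e-03],
       [ 1.87277359e-04, -2.06640846e-03, -9.99997847e-01]]), 'wrist_force': array([-1.01199164, -0.45946222,  0.0906889 ]), 'ft_torque': array([-0.00639975,  0.02971928,  0.02638834]), 'finger_force': 0.0, 'opening': 0.08565982141185687}
```

View pics/top0.png

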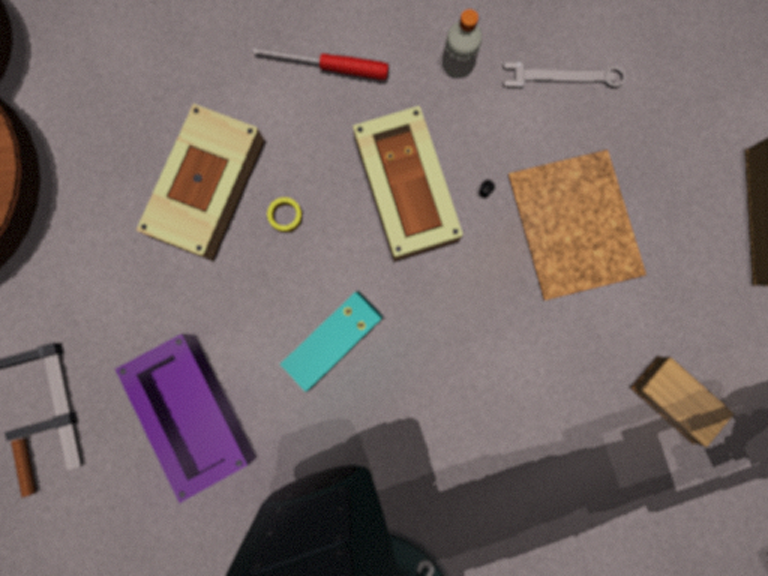

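View pics/scene0.png

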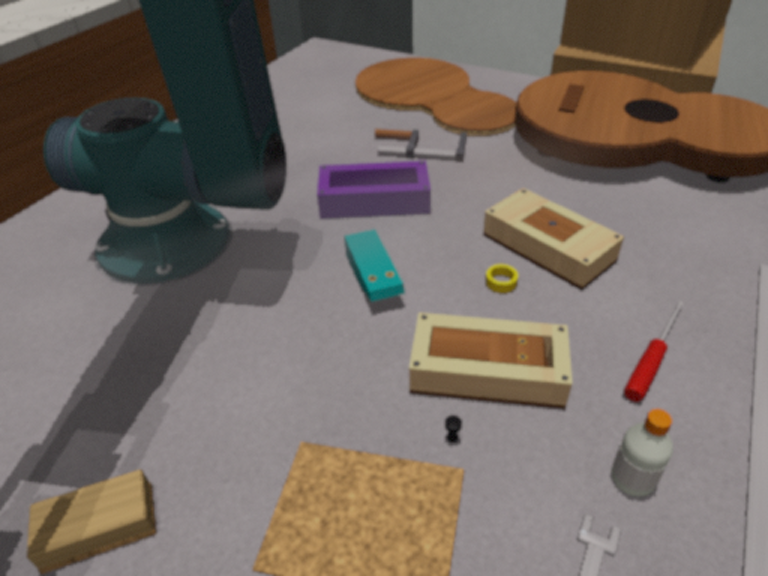

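The candidates in the top picture are:
- The brown block with two brass discs in the plywood nest, around (408,182). It fits the description.
- The turquoise look-alike at (330,340). It is the wrong colour.
- The brown block with one dark hole at (198,178), which is the tail block.
- The purple nest at (185,415), which is not meant.

The cork pad is at (577,225). I'll confirm the first one in an enlarged crop and measure it.

```bash
python3 - <<'E'
from h import *
c=np.load('pics/top0.npy',allow_pickle=True).item()
im=c['pixels'][65:180,228:318,::-1]
cv2.imwrite('pics/crop.png',cv2.resize(im,None,fx=5,fy=5,interpolation=cv2.INTER_CUBIC))
p=lambda u,v,z:w(c,u/1.5,v/1.5,z)
N=np.array([p(*q,.048) for q in [(353,125),(420,107),(462,237),(396,258)]])
print(N.round(4),N.mean(0).round(4),[np.linalg.norm(N[i]-N[i-1]).round(4) for i in range(4)])
far=N[:2].mean(0)-N[2:].mean(0);print('yaw',np.degrees(np.arctan2(far[1],far[0])))
d=[p(390,155.5,.048),p(408.5,151,.048)];print('discs',np.round(d,4))
K=np.array([p(*q,.006) for q in [(508,173),(607,151),(644,274),(544,299)]])
print(K.round(4),K.mean(0).round(4),[np.linalg.norm(K[i]-K[i-1]).round(4) for i in range(4)])
E
```

```text
[[ 0.6498  0.0447  0.048 ]
 [ 0.6783 -0.0463  0.048 ]
 [ 0.498  -0.1057  0.048 ]
 [ 0.4672 -0.0185  0.048 ]] [ 0.5733 -0.0314  0.048 ] [np.float64(0.1932), np.float64(0.0954), np.float64(0.1898), np.float64(0.0925)]
yaw 18.67060518661145
discs [[ 0.608  -0.0069  0.048 ]
 [ 0.6151 -0.0319  0.048 ]]
[[ 0.6029 -0.177   0.006 ]
 [ 0.6398 -0.32    0.006 ]
 [ 0.4617 -0.3679  0.006 ]
 [ 0.4226 -0.2271  0.006 ]] [ 0.5317 -0.273   0.006 ] [np.float64(0.1872), np.float64(0.1477), np.float64(0.1845), np.float64(0.1461)]
```

View pics/crop.png

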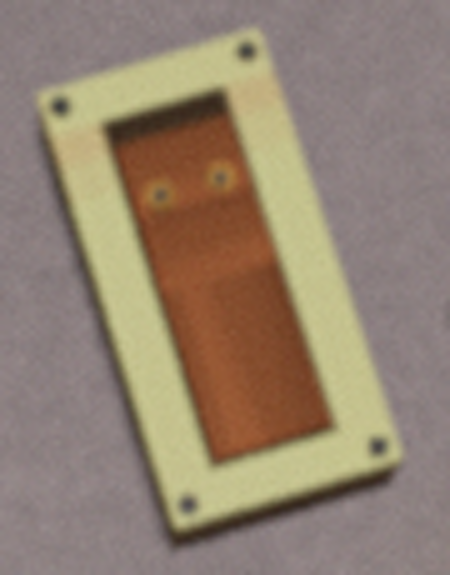

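The crop confirms it: a brown block with two brass discs at crop (158,193) and (219,179), the dark wedge gap at the far end, inside plywood. The nest centre is (0.573,-0.031), and the block origin from the discs agrees at (0.5736,-0.032). Yaw is about 18.5° and the pad centre is (0.532,-0.273). Measured sizes are within 3%.

```bash
cat >> h.py <<'E'
from scipy.spatial.transform import Rotation as Ro
YAW=np.radians(18.5)
def go(t,yaw=YAW):
    s=state();R=s['tcp_rot'];c,q=np.cos(yaw),np.sin(yaw)
    T=np.array([[c,q,0],[q,-c,0],[0,0,-1]])
    print('d',(R.T@(np.array(t)-s['tcp_pos'])*1e3).round(1),'r',np.degrees(Ro.from_matrix(R.T@T).as_rotvec()).round(2),'tcp',s['tcp_pos'].round(4),'F',s['wrist_force'].round(1),'t',s['time_s'],'op',s['opening'])
E
python3 -c "
from h import *
go([.6228,-.0152,.2]);go([.6228,-.0152,.06])"
```

```text
d [ 560.1 -276.7   30.9] r [-0.12 -0.    6.07] tcp [ 0.2285 -0.4998  0.2302] F [-1.  -0.5  0.1] t 0.1 op 0.08565982141185687
d [ 560.  -276.4  170.9] r [-0.12 -0.    6.07] tcp [ 0.2285 -0.4998  0.2302] F [-1.  -0.5  0.1] t 0.1 op 0.08565982141185687
```

>>> step_arm --moves '[[[560, -277, 31, -0.1, 0, 6.1, 1], [560, -277, 31, -0.1, 0, 6.1, 1], [560, -277, 31, -0.1, 0, 6.1, 1], [560, -277, 31, -0.1, 0, 6.1, 1], [560, -277, 31, -0.1, 0, 6.1, 1], [560, -277, 31, -0.1, 0, 6.1, 1], [560, -277, 31, -0.1, 0, 6.1, 1], [560, -277, 31, -0.1, 0, 6.1, 1], [560, -277, 31, -0.1, 0, 6.1, 1], [560, -277, 31, -0.1, 0, 6.1, 1]]]'

```text
time_s: 0.93
tcp_pos: [0.4919, -0.1753, 0.2102]
tcp_rot: [[0.948, 0.317, 0.0], [0.317, -0.948, -0.002], [-0.0, 0.001, -1.0]]
wrist_force: [1.2, -1.4, -0.4]
opening: 0.0001
finger_force: 0.0
```

```bash
python3 -c "
from h import *
go([.6228,-.0152,.1])"
```

```text
d [ 174.9 -110.6  109.9] r [ 0.09  0.02 -0.03] tcp [ 0.4919 -0.1753  0.2102] F [ 1.2 -1.4 -0.4] t 0.9333 op 0.00013101288375604657
```

>>> step_arm --moves '[[[175, -111, 50, 0, 0, 0, 1], [175, -111, 50, 0, 0, 0, 1], [175, -111, 50, 0, 0, 0, 1], [175, -111, 50, 0, 0, 0, 1], [175, -111, 50, 0, 0, 0, 1], [175, -111, 50, 0, 0, 0, 1], [175, -111, 110, 0, 0, 0, 1], [175, -111, 110, 0, 0, 0, 1], [175, -111, 110, 0, 0, 0, 1], [175, -111, 110, 0, 0, 0, 1]]]'

```text
time_s: 1.77
tcp_pos: [0.6207, -0.0169, 0.0986]
tcp_rot: [[0.949, 0.317, -0.004], [0.317, -0.949, -0.001], [-0.004, 0.0, -1.0]]
wrist_force: [0.1, 0.2, 0.3]
opening: -0.0004
finger_force: 0.0
```

```bash
python3 -c "
from h import *
go([.6228,-.0152,.036])"
```

```text
d [ 2.7 -0.9 62.6] r [ 0.    0.23 -0.04] tcp [ 0.6207 -0.0169  0.0986] F [0.1 0.2 0.3] t 1.7667 op -0.00041141080371835215
```

>>> step_arm --moves '[[[3, -1, 25, 0, 0.2, 0, 1], [3, -1, 42, 0, 0.2, 0, 1], [3, -1, 46, 0, 0.2, 0, 1], [3, -1, 50, 0, 0.2, 0, 1], [3, -1, 53, 0, 0.2, 0, 1], [3, -1, 56, 0, 0.2, 0, 1], [3, -1, 59, 0, 0.2, 0, 1], [3, -1, 61, 0, 0.2, 0, 1], [3, -1, 62, 0, 0.2, 0, 1], [3, -1, 62, 0, 0.2, 0, 1]]]'

```text
time_s: 2.6
tcp_pos: [0.6246, -0.015, 0.0384]
tcp_rot: [[0.949, 0.317, 0.004], [0.317, -0.949, -0.001], [0.003, 0.002, -1.0]]
wrist_force: [-0.5, -0.2, -0.0]
opening: -0.0001
finger_force: 0.0
```

```bash
python3 -c "
from h import *
go([.6228,-.0152,.036])
shot('scene','s1',(240,170,420,290),4)"
```

```text
d [-1.7 -0.4  2.4] r [ 0.1  -0.19 -0.03] tcp [ 0.6246 -0.015   0.0384] F [-0.5 -0.2 -0. ] t 2.6 op -5.839281347625518e-05
```

View pics/s1.png

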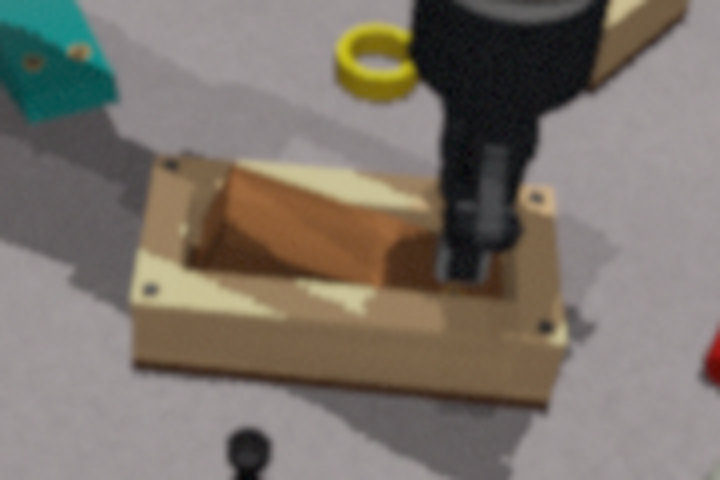

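The block has tipped: its square end (crop (235,165)) stands above the rim. I'll press about 3 mm more to seat it, then back out.

>>> step_arm --moves '[[[-1, 0, 1, 0, 0, 0, 1], [-1, 0, 2, 0, 0, 0, 1], [-1, 0, 3, 0, 0, 0, 1], [-1, 0, 3, 0, 0, 0, 1], [-1, 0, 3, 0, 0, 0, 1], [-1, 0, -10, 0, 0, 0, 1], [-1, 0, -30, 0, 0, 0, 1], [-1, 0, -65, 0, 0, 0, 0.2], [-1, 0, -80, 0, 0, 0, 0.2], [-1, 0, -80, 0, 0, 0, 0.2]]]'

```text
time_s: 3.48
tcp_pos: [0.6269, -0.0156, 0.1259]
tcp_rot: [[0.948, 0.317, 0.016], [0.317, -0.948, -0.002], [0.015, 0.007, -1.0]]
wrist_force: [0.9, -0.5, 1.0]
opening: 0.0361
finger_force: 0.0
```

```bash
python3 -c "
from h import *
go([.53,-.0467,.12])
shot('scene','s2',(240,170,420,290),4)"
```

```text
d [-101.8   -1.3    4.4] r [ 0.4  -0.84 -0.03] tcp [ 0.6269 -0.0156  0.1259] F [ 0.9 -0.5  1. ] t 3.4833 op 0.036142708880638974
```

View pics/s2.png

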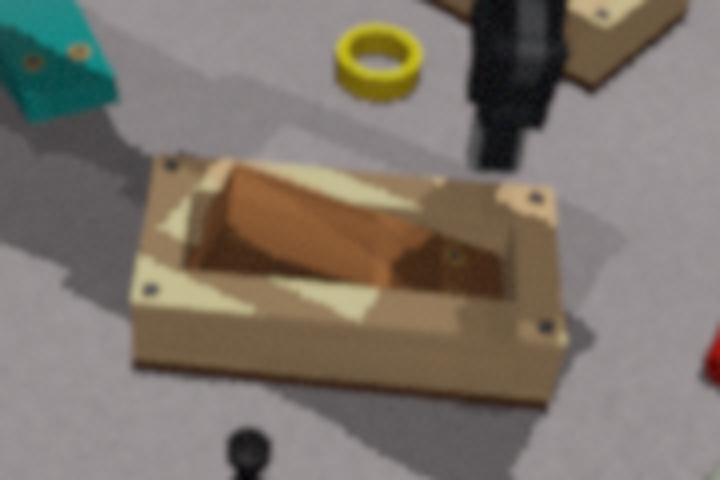

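The block stays tipped, with its raised top corner at crop (235,168). Next I'll move over the raised end.

>>> step_arm --moves '[[[-40, -1, 4, 0.4, -0.8, 0, 0.15], [-80, -1, 4, 0.4, -0.8, 0, 0.15], [-102, -1, 4, 0.4, -0.8, 0, 0.15], [-102, -1, 4, 0.4, -0.8, 0, 0.15], [-102, -1, 4, 0.4, -0.8, 0, 0.15], [-102, -1, 20, 0.4, -0.8, 0, 0.15], [-102, -1, 30, 0.4, -0.8, 0, 0.15], [-102, -1, 30, 0.4, -0.8, 0, 0.15], [-102, -1, 30, 0.4, -0.8, 0, 0.15], [-102, -1, 30, 0.4, -0.8, 0, 0.15]]]'

```text
time_s: 4.37
tcp_pos: [0.527, -0.0464, 0.0881]
tcp_rot: [[0.948, 0.317, -0.012], [0.317, -0.948, 0.002], [-0.011, -0.005, -1.0]]
wrist_force: [0.0, -0.2, 0.7]
opening: 0.0731
finger_force: 0.0
```

```bash
python3 -c "
from h import *
c=np.load('pics/s2.npy',allow_pickle=True).item()
p=w(c,240+235/4,170+168/4,.070);d=(p-[.5735,-.032,0])[:2];a=np.array([np.cos(YAW),np.sin(YAW)])
print(p,'along',d@a,'across',d@[-a[1],a[0]])
go([.53,-.0467,.048])
shot('wrist','w1',None,1.5)"
```

```text
[ 0.5196109  -0.02837961  0.07      ] along -0.049955538138886355 across 0.020532566408122465
d [ 3.2  1.4 40. ] r [-0.31  0.6  -0.01] tcp [ 0.527  -0.0464  0.0881] F [ 0.  -0.2  0.7] t 4.3667 op 0.07305219450982191
```

View pics/w1.png

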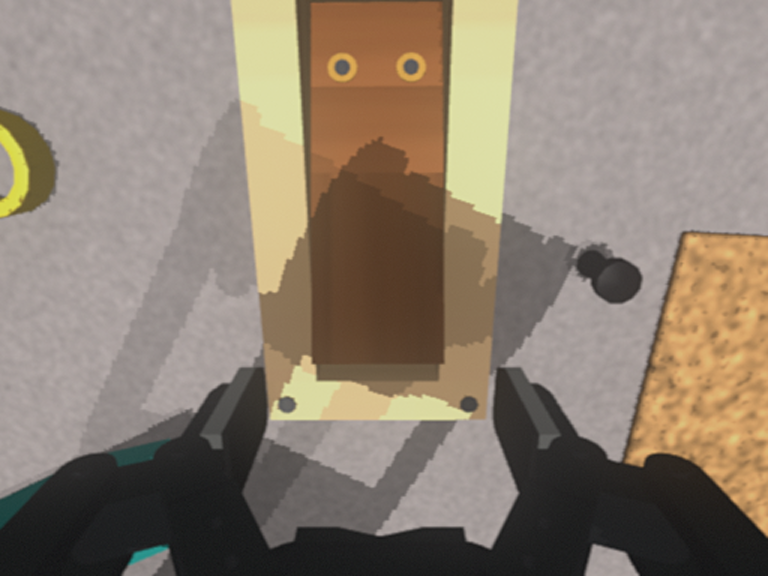

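The wrist view shows the block (columns 312–444) centred between the fingers (265–497) and lined up with them, with its raised end nearest. Next I'll descend.

>>> step_arm --moves '[[[4, 1, 10, -0.3, 0.6, 0, 0.15], [4, 1, 20, -0.3, 0.6, 0, 0.15], [4, 1, 28, -0.3, 0.6, 0, 0.2], [4, 1, 33, -0.3, 0.6, 0, 0.2], [4, 1, 36, -0.3, 0.6, 0, 0.2], [4, 1, 38, -0.3, 0.6, 0, 0.2], [4, 1, 38, -0.3, 0.6, 0, 0.2], [4, 1, 38, -0.3, 0.6, 0, 0.2], [4, 1, 38, -0.3, 0.6, 0, 0.2], [4, 1, 38, -0.3, 0.6, 0, 0.2]]]'

```text
time_s: 5.25
tcp_pos: [0.5305, -0.0463, 0.0506]
tcp_rot: [[0.948, 0.317, 0.001], [0.317, -0.948, -0.0], [0.001, 0.001, -1.0]]
wrist_force: [-0.0, 0.2, 0.6]
opening: 0.0684
finger_force: 0.0
```

```bash
python3 -c "
from h import *
go([.531,-.0464,.0475])"
```

```text
d [0.5 0.2 3.1] r [ 0.03 -0.06 -0.03] tcp [ 0.5305 -0.0463  0.0506] F [-0.   0.2  0.6] t 5.25 op 0.06841270109002554
```

>>> step_arm --moves '[[[0, 0, 3, 0, 0, 0, 0.3], [0, 0, 3, 0, 0, 0, 0.4], [0, 0, 3, 0, 0, 0, 0.5], [0, 0, 3, 0, 0, 0, 0.7], [0, 0, 3, 0, 0, 0, 1], [0, 0, 3, 0, 0, 0, 1], [0, 0, 3, 0, 0, 0, 1], [0, 0, 3, 0, 0, 0, 1], [0, 0, 3, 0, 0, 0, 1], [0, 0, 3, 0, 0, 0, 1]]]' --grip_force 80

```text
time_s: 6.08
tcp_pos: [0.5298, -0.0455, 0.0473]
tcp_rot: [[0.949, 0.317, -0.001], [0.317, -0.949, 0.002], [-0.0, -0.002, -1.0]]
wrist_force: [-3.3, 3.9, 3.9]
opening: 0.048
finger_force: 82.2
```

>>> step_arm --moves '[[[0, 0, -3, 0, 0, 0, 1], [0, 0, -7, 0, 0, 0, 1], [0, 0, -12, 0, 0, 0, 1], [0, 0, -18, 0, 0, 0, 1], [0, 0, -26, 0, 0, 0, 1], [0, 0, -36, 0, 0, 0, 1], [0, 0, -48, 0, 0, 0, 1], [0, 0, -60, 0, 0, 0, 1], [0, 0, -70, 0, 0, 0, 1], [0, 0, -75, 0, 0, 0, 1]]]'

```text
time_s: 6.92
tcp_pos: [0.532, -0.0474, 0.1258]
tcp_rot: [[0.949, 0.316, 0.006], [0.316, -0.949, -0.003], [0.005, 0.004, -1.0]]
wrist_force: [0.4, -0.3, -1.4]
opening: 0.0481
finger_force: 83.1
```

```bash
python3 -c "
from h import *
go([.489,-.288,.13])
shot('scene','s3',(210,120,420,300),3.5)"
```

```text
d [-116.9  214.7   -3.9] r [ 0.25 -0.3  -0.06] tcp [ 0.532  -0.0474  0.1258] F [ 0.4 -0.3 -1.4] t 6.9167 op 0.04807726573908346
```

View pics/s3.png

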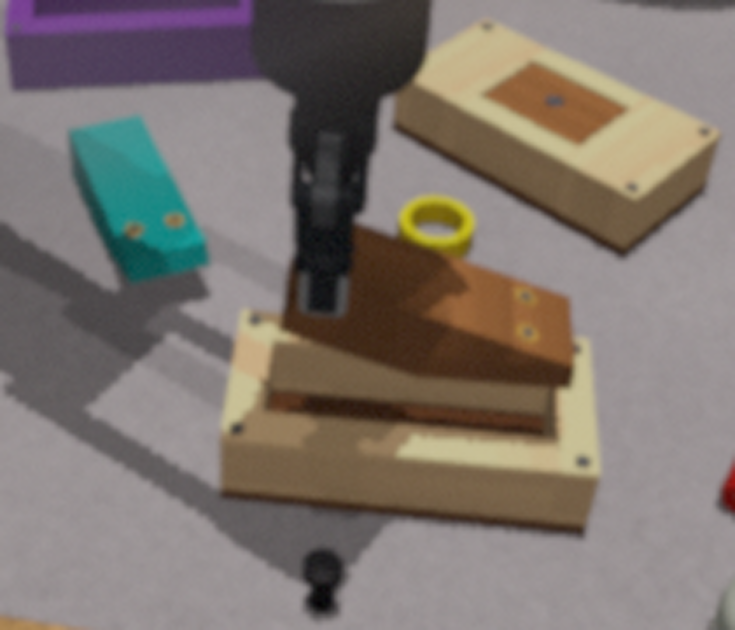

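The block is held at about 20° nose-down and clear of the nest. Next I'll carry it to the pad.

>>> step_arm --moves '[[[-8, 15, -4, 0, 0, 0, 1], [-22, 40, -4, 0, 0, 0, 1], [-36, 66, -4, 0, 0, 0, 1], [-50, 92, -4, 0, 0, 0, 1], [-64, 118, -4, 0, 0, 0, 1], [-78, 144, -4, 0, 0, 0, 1], [-92, 170, -4, 0, 0, 0, 1], [-104, 192, -4, 0, 0, 0, 1], [-112, 207, -4, 0, 0, 0, 1], [-117, 215, -4, 0, 0, 0, 1]]]'

```text
time_s: 7.8
tcp_pos: [0.4865, -0.2899, 0.1259]
tcp_rot: [[0.949, 0.314, -0.0], [0.314, -0.949, -0.001], [-0.001, 0.001, -1.0]]
wrist_force: [1.2, 0.1, -2.0]
opening: 0.0481
finger_force: 83.2
```

```bash
python3 -c "
from h import *
go([.489,-.288,.048])"
```

```text
d [ 3.  -1.2 77.9] r [ 0.07  0.05 -0.18] tcp [ 0.4865 -0.2899  0.1259] F [ 1.2  0.1 -2. ] t 7.8 op 0.04808572626388234
```

>>> step_arm --moves '[[[3, -1, 8, 0, 0, 0, 1], [3, -1, 20, 0, 0, 0, 1], [3, -1, 33, 0, 0, 0, 1], [3, -1, 46, 0, 0, 0, 1], [3, -1, 57, 0, 0, 0, 1], [3, -1, 65, 0, 0, 0, 1], [3, -1, 71, 0, 0, 0, 1], [3, -1, 75, 0, 0, 0, 1], [3, -1, 76, 0, 0, 0, 1], [3, -1, 76, 0, 0, 0, 1]]]'

```text
time_s: 8.63
tcp_pos: [0.49, -0.2853, 0.0501]
tcp_rot: [[0.948, 0.317, 0.0], [0.317, -0.948, -0.0], [0.0, 0.0, -1.0]]
wrist_force: [-0.5, -0.6, -2.2]
opening: 0.0479
finger_force: 83.2
```

```bash
python3 -c "
from h import *
go([.489,-.288,.0455])
shot('scene','s4',(150,260,350,384),4)"
```

```text
d [-1.8  2.3  4.6] r [ 0.01 -0.01 -0.02] tcp [ 0.49   -0.2853  0.0501] F [-0.5 -0.6 -2.2] t 8.6333 op 0.04788496986806151
```

View pics/s4.png

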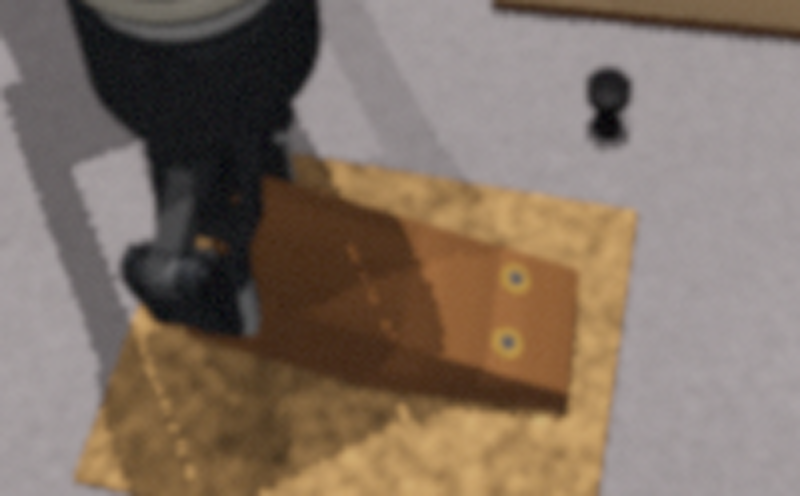

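The block is over the pad, nose (575,400) inside its edge and a few mm above the cork. Next I'll lower it 5 mm slowly.

>>> step_arm --moves '[[[0, 2, 1, 0, 0, 0, 1], [0, 2, 2, 0, 0, 0, 1], [0, 2, 3, 0, 0, 0, 1], [0, 2, 4, 0, 0, 0, 1], [0, 2, 5, 0, 0, 0, 1], [0, 2, 5, 0, 0, 0, 1], [0, 2, 5, 0, 0, 0, 1], [0, 2, 5, 0, 0, 0, 1], [0, 2, 5, 0, 0, 0, 1], [0, 2, 5, 0, 0, 0, 1]]]'

```text
time_s: 9.52
tcp_pos: [0.4904, -0.2875, 0.0455]
tcp_rot: [[0.948, 0.317, 0.0], [0.317, -0.948, -0.0], [0.0, 0.001, -1.0]]
wrist_force: [-2.2, -0.6, 2.7]
opening: 0.0484
finger_force: 83.6
```

It is in contact: Fz went from -2.2 to +2.7. Next I'll release and rise.

>>> step_arm --moves '[[[0, 0, 0, 0, 0, 0, 0.4], [0, 0, 0, 0, 0, 0, 0.3], [0, 0, 0, 0, 0, 0, 0.2], [0, 0, 0, 0, 0, 0, 0.1], [0, 0, 0, 0, 0, 0, 0.1], [0, 0, -5, 0, 0, 0, 0.1], [0, 0, -15, 0, 0, 0, 0.1], [0, 0, -40, 0, 0, 0, 0.1], [0, 0, -75, 0, 0, 0, 0.1], [0, 0, -110, 0, 0, 0, 0.1]]]'

```text
time_s: 10.35
tcp_pos: [0.4899, -0.2868, 0.1562]
tcp_rot: [[0.948, 0.317, -0.001], [0.317, -0.948, 0.001], [-0.001, -0.001, -1.0]]
wrist_force: [0.9, -0.9, 0.0]
opening: 0.0767
finger_force: 0.0
```

>>> step_arm --moves '[[[0, 0, -20, 0, 0, 0, 0.1], [-40, 0, -20, 0, 0, 0, 0.1], [-80, 0, -20, 0, 0, 0, 0.1], [-120, 0, -20, 0, 0, 0, 0.1], [-120, 0, -20, 0, 0, 0, 0.1], [-120, 0, -20, 0, 0, 0, 0.1], [-120, 0, -20, 0, 0, 0, 0.1], [-120, 0, -20, 0, 0, 0, 0.1], [-120, 0, -20, 0, 0, 0, 0.1], [-120, 0, -20, 0, 0, 0, 0.1]]]'

```text
time_s: 11.18
tcp_pos: [0.3775, -0.3249, 0.175]
tcp_rot: [[0.948, 0.318, 0.0], [0.318, -0.948, 0.0], [0.0, -0.0, -1.0]]
wrist_force: [0.1, 0.3, 0.7]
opening: 0.0771
finger_force: 0.0
```

```bash
python3 -c "
from h import *
print(state()['wrist_force'])
shot('top','t9',None,1.5)"
```

```text
[0.11072625 0.28873852 0.6957482 ]
```

View pics/t9.png

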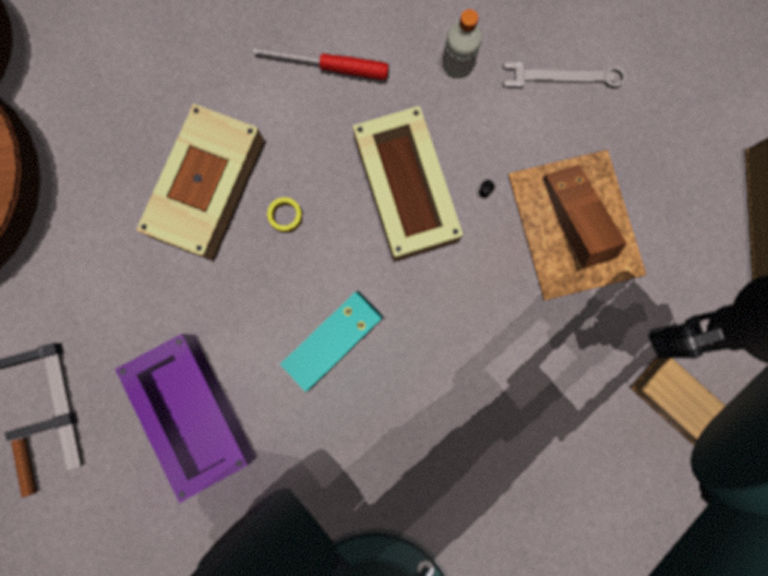

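The block rests on its bevel near the middle of the pad (580,215), brass discs up. The tail block is unmoved at (198,178) and the gripper is clear.

```bash
python3 -c "
from rig import *
print(finish_job())"
```

```text
the job is handed in; nothing more can be done
None
```

The neck block was tipped in its nest, gripped by its raised end and set down right side up on its bevel near the middle of the cork pad; the tail block was not touched, and the job was handed in at about 11 s, though the hand-in returned no verdict.

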